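# Clear the lane and load the strapping jig

### The job

Get the carton of packed jars into the strapping jig for banding. First pick the loose jar out of the carton's path and stand it upright on the shallow grey jar tray with the other two; then swing the jig's gate right out of the way, slide the carton along the bench (do not lift it) into the jig until it is up against the end stop, and finally swing the gate fully shut behind it. Never let any jar fall over, and leave the other things on the bench where they are.

Things in the scene. Friction and masses are not known exactly. Their poses are not given: they have to be found in the camera images.
- jig: fixed aluminium strapping jig (strap reel behind its end stop). Origin on the bench, middle of its open mouth, on the line of the shut gate; +x points into the jig, y across. Side rails 35 mm high; lane 112 mm wide from x = 45 mm, flaring to 136 mm at x = 12 mm; its floor is the bench. End stop face at x = 185 mm, 45 mm high. Gate pivot: vertical post at x = 0, y = -80 mm
- gate (a joint): angle (rad) of the jig's gate about its vertical pivot: 0 = shut, bar across the mouth (along the jig's +y); grows as the free end swings outward (to the jig's -x); 1.57 = bar beside the lane, parallel to it; 2.0 = limit. It stays where it is left (1 N at the peg moves it). Steel bar 135 mm long from the pivot, 12 mm thick, 32 to 50 mm above the bench
- gate_peg (a point): black upright peg near the free end of the gate's bar, 14 mm in diameter, 122 mm from the pivot axis, standing from 50 to 100 mm above the bench; this point is on its axis at its top
- carton: open cardboard carton of six jars packed tight in its cells, 150 mm long (x) by 100 mm wide (y), walls 45 mm high, brass lids up to 57 mm, about 0.7 kg, on the bench in front of the jig's mouth; origin at the centre of its underside, its +x end faces the jig. Home in the jig its origin is at the jig's x = 110 mm, y = 0
- jar: the loose jar standing on the bench between carton and jig: small amber glass jar with paper label and brass lid, 41 mm in diameter and 52 mm tall; origin at the centre of its underside, z along its axis
- jar_tray: fixed shallow grey plastic tray, 190 mm (x) by 120 mm (y), rim 14 mm high, walls and floor 4 mm; origin at the centre of its underside. Two jars stand at its -x end (x about -60 mm); its +x half is free
- tray_jar1: jar standing on the tray: small amber glass jar with paper label and brass lid, 41 mm in diameter and 52 mm tall; origin at the centre of its underside, z along its axis
- tray_jar2: jar standing on the tray: small amber glass jar with paper label and brass lid, 41 mm in diameter and 52 mm tall; origin at the centre of its underside, z along its axis
- tape_roll: roll of clear tape lying flat beside the jig, 90 mm across, 48 mm high; to be left alone; origin under its centre
- label_roll: roll of white paper labels lying flat, 76 mm across, 40 mm high; to be left alone; origin under its centre
- pen_cup: grey cup with pens, 72 mm across, 140 mm high with pens; to be left alone; origin under its centre
- stapler: stapler, 140 mm long (x), 36 mm wide, 60 mm high; to be left alone; origin under its centre
- marker: white marker lying on its side, 135 mm long (x), 17 mm thick; to be left alone; origin under its centre
Things that resemble listed ones, but are neither listed nor needed, are in the scene too. Of the things that look like the carton, the larger one is meant.

How it is judged:
By the outcome, as a careful person would: the job done as asked, in the order asked, and still so for the second after the job is handed in, with the robot touching nothing.
It also fails if it takes over 72 s, if anything falls off the work surface, if the arm or the gripper's body presses on something with over 40 N, if the wrist force passes 120 N, or if a joint passes its speed limit or range.

### The arm

A 6-joint arm with a two-finger parallel gripper is mounted at the origin on the work surface. World frame = base frame: x ahead of the robot, y to its left, z up, the work surface at z = 0. Lengths are in m, angles in rad, forces in N, time in s.
With the tool pointing down it reaches from about 0.35 to 0.85 m from the base axis. Payload 8.1 kg.
Tool frame: the origin (TCP) lies midway between the tips of the shut fingers; the grasp point (between the pads) lies 19 mm behind it; z points along the fingers, y is the direction in which the jaws open and shut (so a half turn about z gives the same grasp; the last joint's range is limited). The gripper opens to 93 mm and grips with 3 to 60 N. Pads are 15 mm wide; open, the fingers measure 128 mm over their backs; the gripper's body (75 mm by 188 mm) begins 65 mm behind the grasp point.
Start: joints at [-1.353, 0.13, 1.488, -0, 1.523, -0.085], TCP at [0.179, -0.573, 0.219] pointing down, gripper open.
Joint ranges: [-2.96, 2.96], [-0.89, 2.26], [0.02, 2.5], [-1.34, 4.48], [0, 2.73], [-2.66, 2.66]. Speed limits (rad/s): [2.39, 2.39, 2.79, 3.14, 3.14, 3.14].

### API

Orientations are given as [roll, pitch, yaw] about the fixed x, y, z axes, in that order (R = Rz(yaw) Ry(pitch) Rx(roll)).
In Python, from cell import bot gives the robot as it stands. The module is installed in compiled form; this text tells all that it offers.
- The arm moves only by the tool step_arm, never from a script. Its arguments are lists of equal length, an entry for each row: "travel": the shift along the tool's x, y, z in m, a list of three; "delta_rot": the turn, a rotation vector about the tool's x, y, z in rad, a list of three. A call has 1 to 10 rows; each row shifts and turns the pose as measured when the row begins, along the tool's axes as they then stand; what a row does not reach is not made up. A row lasts 1/12 s, in which the tool goes at most 41.7 mm and 7.16 degrees, less where a joint would pass 70% of its speed; a pose out of reach is approached as far as the arm can. A call is refused whole if a number of a shift passes 0.0417 or a number of a turn 0.125, either way. A call with a gripper value outside its range is refused whole. "jaw" is the opening, from 0 (shut) to 1 (fully open), set as the call begins (left out, the last holds). The fingers move at their own pace and stop on an object; "squeeze" is the grip in N (left out, the last holds). Time passes only in rows, so rows that do not move let the fingers close. It gives the time, the measured TCP pose, the force and the opening at its end, in the units of the state.
- bot.state(): the state, without advancing time (a new reading comes with each control period).
- bot.snapshot(name): name is "scene" or "top" or "wrist"; returns the picture (384x512x3 uint8, red, green, blue); there is no depth.
- bot.get_calibration(name): a dict with "intrinsics" (3x3 intrinsics, pixels), "k1" (the pictures are not rectified: a ray, as slopes to the right and down, at radius r is drawn at 1 + k1 r^2 times it, then the intrinsics apply), "R" (3x3) and "t" (3): a world point X has camera coordinates R X + t. Camera axes: x right, y down, z forward; pixel columns grow to the right and rows downward; lengths in m; the calibration is good to about 2 mm. A picture is of the moment at which its call begins: read the wrist's pose just before it. get_calibration takes no time and is no camera call; for the wrist camera it gives the pose at the moment of the call.
- bot.hand_in(): hands the job in, once; it reports no verdict.
Trained networks look in the newest picture that a camera, given by its name, has taken for a name from the list of things; names that differ only in an ending like _2 or _b are one class to them, and where a whole thing is asked for, a point or a joint stands for the part that bears it (a point fixed in the world has none). Each returns a list of dicts, best first, with "p" (0 to 1); they miss things now and then, are a little off and sometimes report something else, mostly with a low value. They report only what shows in the picture. A call takes as long as a camera call. They do not tell look-alikes from the thing itself.
- bot.spot_in(camera, label): "uv" ([column, row] in pixels, amid what is visible of it).
- bot.cut_out(camera, label): "mask" (384x512 bool, what is visible of it) and "uv" ([column, row] in pixels, amid what is visible of it).
The state is a dict: "clock": time; "joints": joint angles; "joint_vel": joint speeds; "effort": joint torques, N m; "tcp_pos": TCP position; "tool_rot": TCP orientation; "ft_force": force on the tool from outside, world axes, zero at the start; "wrist_torque": the same for the moment, N m; "gripper_width": finger opening in m.
Only numpy, scipy, OpenCV 4.12 (cv2) and the standard library are available. Lean on these libraries where they do the work, as an engineer would, in place of code of your own. Each camera call takes 0.05 s, during which the arm holds its last target. There are 200 camera calls.

## Working session

There is one attempt and no reset: what is moved stays moved. The work goes in short steps, Python scripts to look and compute and a tool call to move; the robot and the scene stay as the last step left them, time stands still between calls to the robot, and variables do not carry over. Pictures are saved under pics/ and viewed, about 8 in all and at most 12, crops included, and the job is handed in when it is done.

Besides the shell and the picture viewer there is one more tool, called after "Request:" in YAML: its name, and indented under it one key for each argument. step_arm: Moves the arm, as the interface text tells. Its arguments: {"type":"object","properties":{"travel":{"type":"array"},"delta_rot":{"type":"array"},"jaw":{"type":"number"},"squeeze":{"type":"number"}},"required":["travel","delta_rot"]}

```bash
mkdir -p pics
cat > h.py <<'E'
import numpy as np, cv2
from cell import bot
def ray(cal,uv):
    K=np.array(cal["intrinsics"]);k=cal["k1"];R=np.array(cal["R"]);t=np.array(cal["t"])
    d=(np.array([uv[0],uv[1],1.])@np.linalg.inv(K).T)[:2]
    s=d.copy()
    for _ in range(20): s=d/(1+k*(s@s))
    return -R.T@t, R.T@np.array([s[0],s[1],1])
def atz(cal,uv,z):
    o,d=ray(cal,uv); return (o+d*(z-o[2])/d[2])[:2]
def proj(cal,X):
    c=np.array(cal["R"])@np.array(X)+np.array(cal["t"]);s=c[:2]/c[2]
    s=s*(1+cal["k1"]*(s@s));K=np.array(cal["intrinsics"]);return (K@[s[0],s[1],1])[:2]
def save(im,n): cv2.imwrite("pics/"+n,cv2.cvtColor(im,cv2.COLOR_RGB2BGR))
E
python3 - <<'E'
from h import *
np.set_printoptions(precision=3,suppress=True)
H={'jig':.0,'gate':.05,'gate_peg':.1,'carton':.05,'jar':.052,'jar_tray':.01,'tape_roll':.048,'label_roll':.04,'pen_cup':.1,'stapler':.05,'marker':.015}
for c in ("top","scene"):
    im=bot.snapshot(c);save(im,c+"0.png");cal=bot.get_calibration(c)
    print(c,-np.array(cal["R"]).T@cal["t"])
    for n in (H if c=="top" else ['gate_peg','carton']):
        for r in bot.spot_in(c,n):
            if r["p"]>.2: print(n,round(r["p"],2),np.round(r["uv"]),atz(cal,r["uv"],H[n]))
print(bot.state())
E
```

```text
top [ 0.275 -0.077  1.43 ]
jig 0.78 [167. 194.] [0.54  0.233]
jig 0.39 [233. 204.] [0.509 0.007]
gate 0.53 [206. 195.] [0.53  0.093]
gate_peg 0.69 [205. 196.] [0.517 0.09 ]
carton 0.94 [290. 224.] [ 0.438 -0.183]
carton 0.85 [308. 280.] [ 0.259 -0.244]
jar 0.69 [249. 158.] [ 0.655 -0.047]
jar 0.44 [232. 204.] [0.499 0.005]
jar_tray 0.69 [250. 159.] [ 0.664 -0.048]
jar_tray 0.62 [205. 195.] [0.536 0.103]
tape_roll 0.72 [184. 146.] [0.697 0.177]
tape_roll 0.58 [290. 224.] [ 0.438 -0.186]
label_roll 0.73 [205. 195.] [0.53  0.099]
label_roll 0.69 [141. 249.] [0.347 0.298]
label_roll 0.43 [185. 145.] [0.704 0.172]
pen_cup 0.71 [204. 192.] [0.53  0.095]
pen_cup 0.59 [374. 154.] [ 0.666 -0.453]
stapler 0.79 [223. 120.] [0.79  0.047]
marker 0.63 [374. 236.] [ 0.405 -0.468]
scene [ 1.267 -0.245  0.847]
gate_peg 0.75 [318. 188.] [0.585 0.075]
carton 0.9 [178. 149.] [ 0.293 -0.243]
carton 0.78 [208. 187.] [ 0.468 -0.184]
carton 0.44 [363. 228.] [0.69 0.16]
{'clock': 0.75, 'joints': array([-1.353,  0.13 ,  1.488,  0.   ,  1.523, -0.085]), 'joint_vel': array([-0.   ,  0.002, -0.001,  0.   ,  0.001,  0.   ]), 'effort': array([  0.003, -55.963, -49.201,   0.077,   0.022,  -0.   ]), 'tcp_pos': array([ 0.179, -0.573,  0.219]), 'tool_rot': array([3.142, 0.   , 0.303]), 'ft_force': array([ 0.912, -0.099,  0.636]), 'wrist_torque': array([-0.013,  0.026,  0.001]), 'gripper_width': 0.09275293351867303}
```

View pics/top0.png

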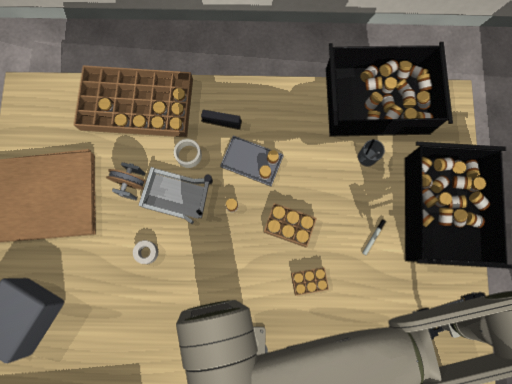

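View pics/scene0.png

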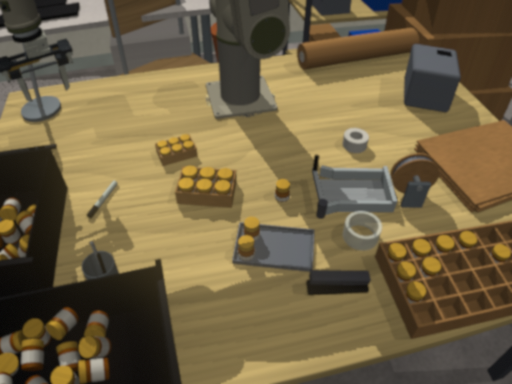

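Run:
```python
import cv2,numpy as np
a=cv2.imread("pics/top0.png")[130:250,100:320]; b=cv2.imread("pics/scene0.png")[120:280,140:420]
a=cv2.resize(a,(550*800//550,436),interpolation=cv2.INTER_CUBIC); cv2.imwrite("pics/ta.png",a)
cv2.imwrite("pics/sa.png",cv2.resize(b,(800,457),interpolation=cv2.INTER_CUBIC))
```

```text
(no output)
```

View pics/ta.png

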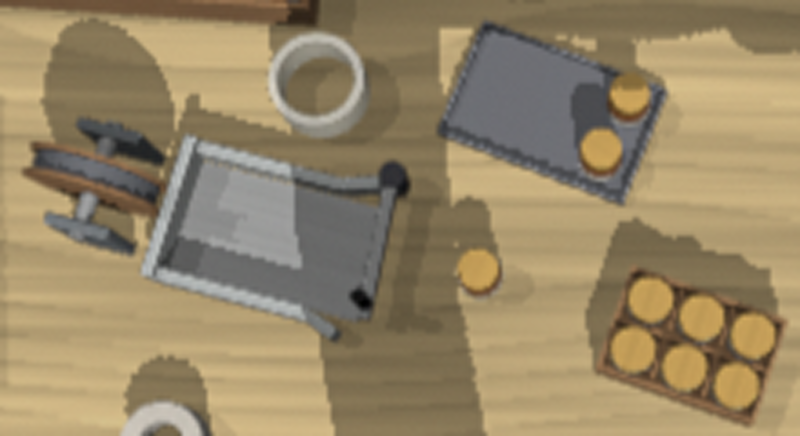

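View pics/sa.png

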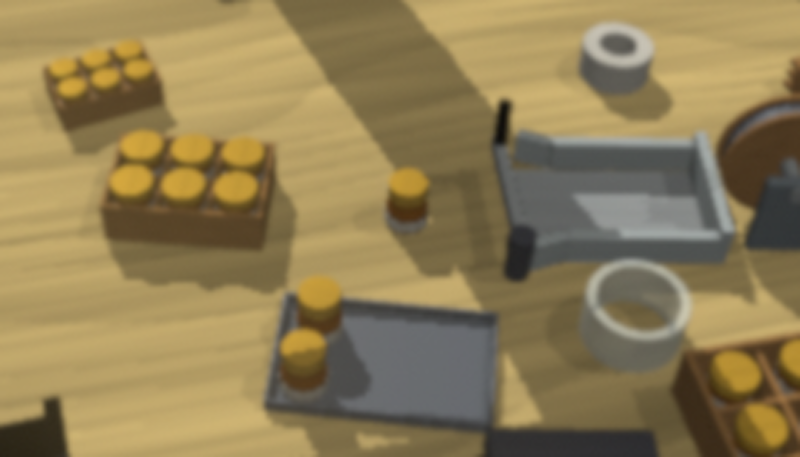

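Run:
```python
from h import *
np.set_printoptions(precision=3,suppress=True)
cal=bot.get_calibration("top")
f=lambda p:(100+(p[0]+.5)*.275-.5,130+(p[1]+.5)*.2752-.5)
P=dict(jar_lid=((479,269),.052),trayTL=((487,22),.014),trayTR=((665,92),.014),trayBR=((622,204),.014),trayBL=((439,131),.014),
 stopA=((192,137),.045),stopB=((145,272),.045),peg_top=((355,292),.1),pivot=((395,175),.05),
 cTL=((636,268),.045),cTR=((786,320),.045),cBR=((752,425),.045),cBL=((598,370),.045), tj1=((630,93),.056),tj2=((600,149),.056),tape=((316,80),.048))
Q={k:atz(cal,f(p),z) for k,(p,z) in P.items()}
for k,v in Q.items(): print(k,v)
tc=sum(Q[k] for k in Q if k.startswith('tray'))/4; print("tray",tc, "carton",sum(Q['c'+k] for k in('TL','TR','BR','BL'))/4)
a=lambda p,q:np.degrees(np.arctan2(*(Q[q]-Q[p])[::-1]))
print("tray +x dirs",a('trayTR','trayTL'),a('trayBR','trayBL'),"carton",a('cTR','cTL'),a('cBR','cBL'),"stop -> jig y",a('stopA','stopB'))
for n in ('jar',):
    for r in bot.cut_out("top",n): print(r['p'],r['uv'],r['mask'].sum())
w=bot.get_calibration("wrist"); print(w['intrinsics'], -np.array(w['R']).T@w['t'], w['R'])
```

```text
jar_lid [0.501 0.009]
trayTL [0.747 0.01 ]
trayTR [ 0.681 -0.161]
trayBR [ 0.571 -0.121]
trayBL [0.639 0.053]
stopA [0.621 0.278]
stopB [0.494 0.313]
peg_top [0.471 0.113]
pivot [0.587 0.088]
cTL [ 0.505 -0.134]
cTR [ 0.46 -0.27]
cBR [ 0.365 -0.239]
cBL [ 0.412 -0.101]
tj1 [ 0.667 -0.126]
tj2 [ 0.613 -0.099]
tape [0.677 0.165]
tray [ 0.659 -0.055] carton [ 0.435 -0.186]
tray +x dirs 68.81820831690798 68.82037225045659 carton 71.6171411107738 71.28612139004808 stop -> jig y 164.70118914708834
0.54 [229.3, 203.0] 113
[[301.065   0.    258.918]
 [  0.    301.065 190.815]
 [  0.      0.      1.   ]] [ 0.248 -0.55   0.385] [[ 0.299 -0.954 -0.001]
 [-0.92  -0.289  0.264]
 [-0.252 -0.078 -0.965]]
```

Request:
step_arm:
  travel:
    - [0, 0, 0]
    - [0, 0, 0]
    - [0, 0, 0]
    - [0, 0, 0]
    - [0, 0, 0]
    - [0, 0, 0]
    - [0, 0, 0]
    - [0, 0, 0]
    - [0, 0, 0]
    - [0, 0, 0]
  delta_rot:
    - [0, 0, -0.1]
    - [0, 0, -0.1]
    - [0, 0, -0.1]
    - [0, 0, -0.1]
    - [0, 0, -0.1]
    - [0, 0, -0.1]
    - [0, 0, -0.1]
    - [0, 0, -0.1]
    - [0, 0, -0.1]
    - [0, 0, -0.1]
  jaw: 1

```text
clock: 1.63
tcp_pos: [0.179, -0.5728, 0.2189]
tool_rot: [3.141, 0.0, 1.346]
ft_force: [-0.0, -0.3, 0.2]
gripper_width: 0.0927
```

```bash
cat >> h.py <<'E'
from scipy.spatial.transform import Rotation as Ro
def need(pos,yaw_deg=None):
    s=bot.state();R=Ro.from_euler('xyz',s['tool_rot'])
    d=R.inv().apply(np.array(pos)-s['tcp_pos'])
    T=Ro.from_euler('xyz',[np.pi,0,np.radians(yaw_deg)]) if yaw_deg is not None else R
    print("t",round(s['clock'],2),"tcp",np.round(s['tcp_pos'],4),"rot",np.round(s['tool_rot'],3),"F",np.round(s['ft_force'],1),"w",round(s['gripper_width'],4),
     "\n need",np.round(d,4),"norm",round(float(np.linalg.norm(d)),3),"turn",np.round((R.inv()*T).as_rotvec(),3))
E
python3 -c "
from h import *
need([.501,.009,.2],74.7)"
```

```text
t 1.63 tcp [ 0.179  -0.5728  0.2189] rot [3.141 0.    1.346] F [-0.  -0.3  0.2] w 0.0927 
 need [0.6388 0.1845 0.0187] norm 0.665 turn [0.    0.    0.043]
```

Request:
step_arm:
  travel:
    - [0.038, 0.011, 0]
    - [0.038, 0.011, 0]
    - [0.038, 0.011, 0]
    - [0.038, 0.011, 0]
    - [0.038, 0.011, 0]
    - [0.038, 0.011, 0]
    - [0.038, 0.011, 0]
    - [0.038, 0.011, 0]
    - [0.038, 0.011, 0]
    - [0.038, 0.011, 0]
  delta_rot:
    - [0, 0, 0.005]
    - [0, 0, 0.005]
    - [0, 0, 0.005]
    - [0, 0, 0.005]
    - [0, 0, 0.005]
    - [0, 0, 0.005]
    - [0, 0, 0.005]
    - [0, 0, 0.005]
    - [0, 0, 0]
    - [0, 0, 0]

```text
clock: 2.47
tcp_pos: [0.3783, -0.2216, 0.2164]
tool_rot: [3.141, 0.001, 1.301]
ft_force: [0.6, -0.5, -0.7]
gripper_width: 0.0931
```

```bash
python3 -c "
from h import *
need([.501,.009,.2],74.7)"
```

```text
t 2.47 tcp [ 0.3783 -0.2216  0.2164] rot [3.141e+00 1.000e-03 1.301e+00] F [ 0.6 -0.5 -0.7] w 0.0931 
 need [0.255  0.0568 0.0162] norm 0.262 turn [ 0.001  0.001 -0.002]
```

Request:
step_arm:
  travel:
    - [0.038, 0.008, 0.002]
    - [0.038, 0.008, 0.002]
    - [0.038, 0.008, 0.002]
    - [0.038, 0.008, 0.002]
    - [0.038, 0.008, 0.002]
    - [0.03, 0.007, 0.002]
    - [0.015, 0.003, 0]
    - [0, 0, 0]
  delta_rot:
    - [0, 0, 0]
    - [0, 0, 0]
    - [0, 0, 0]
    - [0, 0, 0]
    - [0, 0, 0]
    - [0, 0, 0]
    - [0, 0, 0]
    - [0, 0, 0]

```text
clock: 3.13
tcp_pos: [0.4955, 0.0103, 0.2066]
tool_rot: [3.133, -0.001, 1.308]
ft_force: [0.1, 0.9, 0.5]
gripper_width: 0.0931
```

Run:
```python
from h import *
need([.501,.009,.1],74.7)
cal=bot.get_calibration("wrist");im=bot.snapshot("wrist");save(cv2.resize(im,(800,600),interpolation=cv2.INTER_CUBIC),"w1.png")
for n,z in (('jar',.03),('gate_peg',.1),('jar_tray',.01)):
    for r in bot.spot_in("wrist",n): print(n,round(r['p'],2),np.round(r['uv']),atz(cal,r['uv'],z))
```

```text
t 3.13 tcp [0.4955 0.0103 0.2066] rot [ 3.133e+00 -1.000e-03  1.308e+00] F [0.1 0.9 0.5] w 0.0931 
 need [1.000e-04 4.700e-03 1.066e-01] norm 0.107 turn [ 0.009 -0.001  0.004]
jar 0.63 [263. 169.] [0.50238462 0.01562256]
gate_peg 0.91 [273.  82.] [0.53206361 0.09953533]
jar_tray 0.65 [401. 161.] [ 0.66770211 -0.02295505]
```

View pics/w1.png

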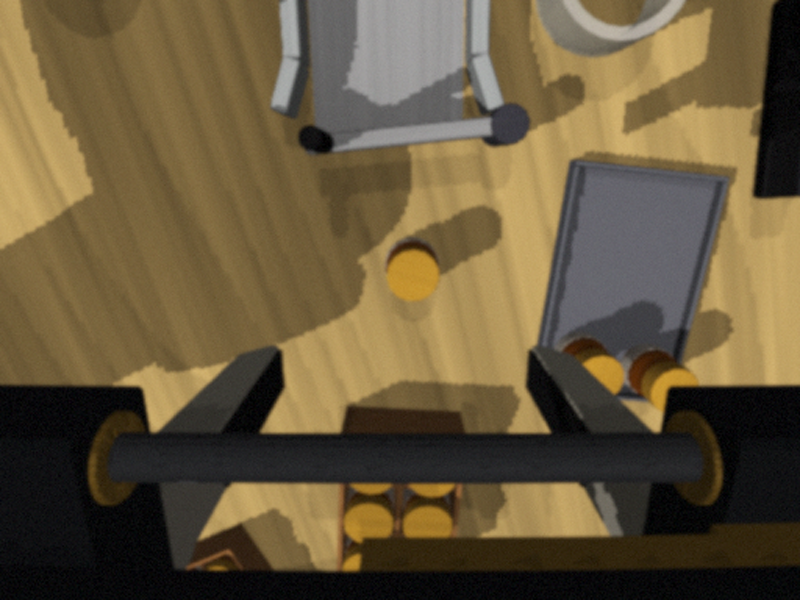

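Run:
```python
from h import *
np.set_printoptions(precision=4,suppress=True)
cal=bot.get_calibration("wrist")
P=dict(jar=((413,275),.052),peg=((312,133),.1),pivot=((511,121),.06),
 Lfar=((301,2),.035),Lkink=((306,57),.035),Rfar=((469,2),.035),Rkink=((468,54),.035),Lend=((299,112),.035),Rend=((484,107),.035),
 tTL=((574,160),.014),tTR=((728,178),.014),tj1=((598,374),.056),tj2=((669,388),.056),cL=((347,408),.045),cR=((462,413),.045))
Q={k:atz(cal,(np.array(p)+.5)/1.5625-.5,z) for k,(p,z) in P.items()}
for k,v in Q.items(): print(k,v)
a=lambda p,q:np.degrees(np.arctan2(*(Q[q]-Q[p])[::-1]))
print(a('Lkink','Lfar'),a('Rkink','Rfar'),np.linalg.norm(Q['Lkink']-Q['Rkink']),np.linalg.norm(Q['Lfar']-Q['Rfar']),a('Rkink','Lkink'),a('pivot','peg'),np.linalg.norm(Q['peg']-Q['pivot']))
need([*Q['jar'],.016])
```

```text
jar [0.501  0.0076]
peg [0.4697 0.1099]
pivot [0.5863 0.0888]
Lfar [0.4776 0.1957]
Lkink [0.4706 0.1639]
Rfar [0.5815 0.1676]
Rkink [0.5737 0.1378]
Lend [0.4555 0.1327]
Rend [0.5765 0.1031]
tTL [0.6368 0.0518]
tTR [0.7482 0.009 ]
tj1 [ 0.6134 -0.0995]
tj2 [ 0.6635 -0.1254]
cL [ 0.4246 -0.0818]
cR [ 0.5092 -0.1097]
77.65821844912655 75.34563146948828 0.10634598955489788 0.10766203409228974 165.79967698998766 169.72012800428786 0.11848294652244708
t 3.33 tcp [0.4943 0.0064 0.2066] rot [3.133 0.001 1.304] F [-0.2 -1.   0.2] w 0.0931 
 need [0.0031 0.0045 0.1906] norm 0.191 turn [0. 0. 0.]
```

Request:
step_arm:
  travel:
    - [0.003, 0.004, 0.03]
    - [0, 0, 0.036]
    - [0, 0, 0.036]
    - [0, 0, 0.036]
    - [0, 0, 0.02]
    - [0, 0, 0.012]
    - [0, 0, 0]
    - [0, 0, 0]
  delta_rot:
    - [0.008, 0, 0]
    - [0, 0, 0]
    - [0, 0, 0]
    - [0, 0, 0]
    - [0, 0, 0]
    - [0, 0, 0]
    - [0, 0, 0]
    - [0, 0, 0]

```text
clock: 4.0
tcp_pos: [0.5003, -0.0051, 0.035]
tool_rot: [3.131, 0.001, 1.287]
ft_force: [0.5, 0.1, -0.2]
gripper_width: 0.0924
```

```bash
python3 -c "
from h import *
need([.501,.0078,.016],74.7)"
```

```text
t 4.0 tcp [ 0.5003 -0.0051  0.035 ] rot [3.131e+00 1.000e-03 1.287e+00] F [ 0.5  0.1 -0.2] w 0.0924 
 need [ 0.0126 -0.0031  0.0189] norm 0.023 turn [ 0.01   0.002 -0.016]
```

Request:
step_arm:
  travel:
    - [0.012, -0.003, 0.01]
    - [0, 0, 0.008]
    - [0, 0, 0]
  delta_rot:
    - [0, 0, -0.012]
    - [0, 0, 0]
    - [0, 0, 0]

```text
clock: 4.25
tcp_pos: [0.5032, 0.0059, 0.0191]
tool_rot: [3.126, 0.001, 1.297]
ft_force: [-0.6, -0.4, -0.6]
gripper_width: 0.0933
```

```bash
python3 -c "
from h import *
need([.501,.0078,.016],74.7)"
```

```text
t 4.25 tcp [0.5032 0.0059 0.0191] rot [3.126e+00 1.000e-03 1.297e+00] F [-0.6 -0.4 -0.6] w 0.0933 
 need [ 0.0013 -0.0027  0.003 ] norm 0.004 turn [ 0.016  0.001 -0.007]
```

Request:
step_arm:
  travel:
    - [0.001, -0.003, 0.003]
    - [0, 0, 0]
  delta_rot:
    - [0.015, 0, 0]
    - [0, 0, 0]

```text
clock: 4.42
tcp_pos: [0.5014, 0.008, 0.017]
tool_rot: [3.14, 0.0, 1.297]
ft_force: [-0.1, 0.4, -0.6]
gripper_width: 0.0933
```

Request:
step_arm:
  travel:
    - [0, 0, 0]
    - [0, 0, 0]
    - [0, 0, 0]
    - [0, 0, 0]
    - [0, 0, 0]
    - [0, 0, 0]
    - [0, 0, 0]
    - [0, 0, 0]
  delta_rot:
    - [0, 0, 0]
    - [0, 0, 0]
    - [0, 0, 0]
    - [0, 0, 0]
    - [0, 0, 0]
    - [0, 0, 0]
    - [0, 0, 0]
    - [0, 0, 0]
  jaw: 0.3
  squeeze: 12

```text
clock: 5.08
tcp_pos: [0.5034, 0.008, 0.0191]
tool_rot: [3.137, -0.0, 1.298]
ft_force: [1.0, 0.0, 1.2]
gripper_width: 0.0441
```

Request:
step_arm:
  travel:
    - [0, 0, 0]
    - [0, 0, 0]
    - [0, 0, 0]
    - [0, 0, 0]
    - [0, 0, -0.01]
    - [0, 0, -0.02]
    - [0, 0, -0.02]
    - [0, 0, -0.02]
  delta_rot:
    - [0, 0, 0]
    - [0, 0, 0]
    - [0, 0, 0]
    - [0, 0, 0]
    - [0, 0, 0]
    - [0, 0, 0]
    - [0, 0, 0]
    - [0, 0, 0]

```text
clock: 5.75
tcp_pos: [0.4973, 0.0084, 0.0865]
tool_rot: [-3.133, 0.002, 1.298]
ft_force: [-0.1, 0.5, -0.7]
gripper_width: 0.0395
```

```bash
python3 -c "
from h import *
need([.674,-.016,.09],74.7)"
```

```text
t 5.75 tcp [0.4973 0.0084 0.0865] rot [-3.133e+00  2.000e-03  1.298e+00] F [-0.1  0.5 -0.7] w 0.0395 
 need [ 0.0241  0.1767 -0.005 ] norm 0.178 turn [-0.008  0.002 -0.006]
```

Request:
step_arm:
  travel:
    - [0.003, 0.015, -0.002]
    - [0.004, 0.028, 0]
    - [0.004, 0.028, 0]
    - [0.004, 0.028, 0]
    - [0.004, 0.028, 0]
    - [0.003, 0.025, 0]
    - [0.002, 0.015, 0]
    - [0, 0, 0]
    - [0, 0, 0]
  delta_rot:
    - [0, 0, 0]
    - [0, 0, 0]
    - [0, 0, 0]
    - [0, 0, 0]
    - [0, 0, 0]
    - [0, 0, 0]
    - [0, 0, 0]
    - [0, 0, 0]
    - [0, 0, 0]

```text
clock: 6.5
tcp_pos: [0.6743, -0.0143, 0.0994]
tool_rot: [3.141, 0.001, 1.299]
ft_force: [-0.1, 0.4, -0.9]
gripper_width: 0.0397
```

```bash
python3 -c "
from h import *
need([.674,-.016,.022],74.7)"
```

```text
t 6.5 tcp [ 0.6743 -0.0143  0.0994] rot [3.141e+00 1.000e-03 1.299e+00] F [-0.1  0.4 -0.9] w 0.0397 
 need [-0.0016  0.0001  0.0774] norm 0.077 turn [ 0.001  0.001 -0.005]
```

Request:
step_arm:
  travel:
    - [0, 0, 0.022]
    - [0, 0, 0.022]
    - [0, 0, 0.016]
    - [0, 0, 0.008]
    - [0, 0, 0]
    - [0, 0, 0]
  delta_rot:
    - [0, 0, 0]
    - [0, 0, 0]
    - [0, 0, 0]
    - [0, 0, 0]
    - [0, 0, 0]
    - [0, 0, 0]

```text
clock: 7.0
tcp_pos: [0.6703, -0.0134, 0.0323]
tool_rot: [3.141, 0.001, 1.299]
ft_force: [-0.2, 0.5, -1.8]
gripper_width: 0.0396
```

```bash
python3 -c "
from h import *
need([.674,-.016,.022],74.7)"
```

```text
t 7.0 tcp [ 0.6703 -0.0134  0.0323] rot [3.141e+00 1.000e-03 1.299e+00] F [-0.2  0.5 -1.8] w 0.0396 
 need [-0.0015  0.0043  0.0103] norm 0.011 turn [ 0.     0.001 -0.005]
```

Request:
step_arm:
  travel:
    - [0, 0, 0.004]
    - [0, 0, 0.002]
    - [0, 0, 0.002]
    - [0, 0, 0]
  delta_rot:
    - [0, 0, 0]
    - [0, 0, 0]
    - [0, 0, 0]
    - [0, 0, 0]

```text
clock: 7.33
tcp_pos: [0.6715, -0.0133, 0.0277]
tool_rot: [3.137, 0.0, 1.299]
ft_force: [-0.3, -1.4, -0.9]
gripper_width: 0.0394
```

Request:
step_arm:
  travel:
    - [0, 0, 0.002]
    - [0, 0, 0.002]
    - [0, 0, 0.001]
    - [0, 0, 0]
  delta_rot:
    - [0, 0, 0]
    - [0, 0, 0]
    - [0, 0, 0]
    - [0, 0, 0]

```text
clock: 7.67
tcp_pos: [0.673, -0.0135, 0.024]
tool_rot: [3.134, -0.0, 1.299]
ft_force: [0.2, -0.3, -1.1]
gripper_width: 0.0396
```

Request:
step_arm:
  travel:
    - [0, 0, 0.002]
    - [0, 0, 0.001]
    - [0, 0, 0]
  delta_rot:
    - [0, 0, 0]
    - [0, 0, 0]
    - [0, 0, 0]

```text
clock: 7.92
tcp_pos: [0.6737, -0.0135, 0.0232]
tool_rot: [3.133, -0.001, 1.299]
ft_force: [0.3, 0.3, -1.8]
gripper_width: 0.0391
```

Request:
step_arm:
  travel:
    - [0, 0, 0.002]
    - [0, 0, 0.002]
    - [0, 0, 0]
  delta_rot:
    - [0, 0, 0]
    - [0, 0, 0]
    - [0, 0, 0]

```text
clock: 8.17
tcp_pos: [0.6744, -0.0135, 0.023]
tool_rot: [3.132, -0.001, 1.3]
ft_force: [0.7, 0.2, -0.6]
gripper_width: 0.0395
```

Request:
step_arm:
  travel:
    - [0, 0, 0.004]
    - [0, 0, 0]
  delta_rot:
    - [0, 0, 0]
    - [0, 0, 0]

```text
clock: 8.33
tcp_pos: [0.6754, -0.0135, 0.0209]
tool_rot: [3.13, -0.001, 1.3]
ft_force: [-0.4, -0.1, -1.7]
gripper_width: 0.0399
```

Request:
step_arm:
  travel:
    - [0, 0, 0.003]
    - [0, 0, 0]
  delta_rot:
    - [0.01, 0, 0]
    - [0, 0, 0]

```text
clock: 8.5
tcp_pos: [0.6762, -0.0134, 0.0193]
tool_rot: [3.14, -0.002, 1.3]
ft_force: [-0.5, -1.0, -1.9]
gripper_width: 0.04
```

Request:
step_arm:
  travel:
    - [0, 0, 0.003]
    - [0, 0, 0]
  delta_rot:
    - [0, 0, 0]
    - [0, 0, 0]

```text
clock: 8.67
tcp_pos: [0.6769, -0.0133, 0.0174]
tool_rot: [3.139, -0.002, 1.3]
ft_force: [0.3, 0.3, -1.9]
gripper_width: 0.0403
```

Run:
```python
from h import *
im=bot.snapshot("scene")[170:290,190:350]; w=bot.snapshot("wrist")[150:384,100:412]
a=cv2.resize(im,(640,480),interpolation=cv2.INTER_CUBIC); save(a,"s2.png")
print(bot.state()['tcp_pos'],bot.state()['ft_force'])
```

```text
[ 0.67687137 -0.01329451  0.0172409 ] [-0.63677431 -0.89279569  2.19485306]
```

View pics/s2.png

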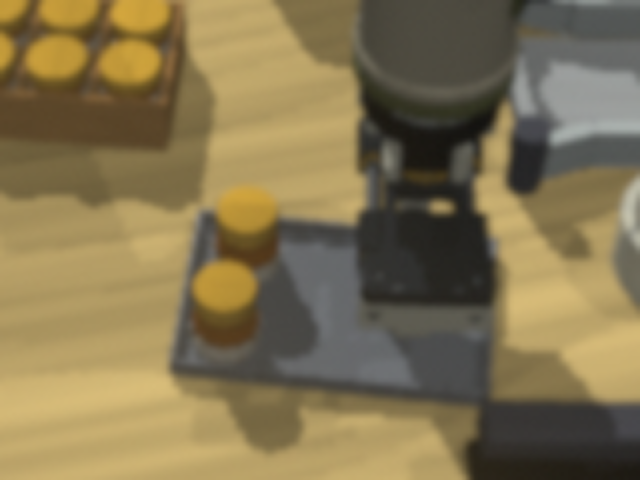

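Request:
step_arm:
  travel:
    - [0, 0, 0.001]
    - [0, 0, 0]
  delta_rot:
    - [0, 0, 0]
    - [0, 0, 0]

```text
clock: 8.93
tcp_pos: [0.677, -0.0133, 0.0172]
tool_rot: [3.139, -0.002, 1.3]
ft_force: [-0.8, 0.1, -0.5]
gripper_width: 0.0401
```

Request:
step_arm:
  travel:
    - [0, 0, 0.003]
    - [0, 0, 0.0]
    - [0, 0, 0.003]
    - [0, 0, 0]
  delta_rot:
    - [0, 0, 0]
    - [0, 0, 0]
    - [0, 0, 0]
    - [0, 0, 0]

```text
clock: 9.27
tcp_pos: [0.6776, -0.0131, 0.0136]
tool_rot: [3.139, -0.002, 1.3]
ft_force: [-0.3, -0.5, -1.1]
gripper_width: 0.0406
```

Request:
step_arm:
  travel:
    - [0, 0, 0.003]
    - [0, 0, 0]
  delta_rot:
    - [0, 0, 0]
    - [0, 0, 0]

```text
clock: 9.43
tcp_pos: [0.678, -0.013, 0.0116]
tool_rot: [3.138, -0.003, 1.3]
ft_force: [-0.6, -0.3, -2.4]
gripper_width: 0.0402
```

Run:
```python
from h import *
for i in range(3):
    w=bot.snapshot("wrist"); s=bot.state(); print(s['tcp_pos'],s['ft_force'],s['gripper_width'])
save(cv2.resize(w,(768,576),interpolation=cv2.INTER_CUBIC),"w2.png")
```

```text
[ 0.67799973 -0.0130139   0.01144446] [1.12431314 0.82623512 3.52825819] 0.04082082048079701
[ 0.67800074 -0.0130345   0.01144246] [-0.82405849 -0.53366795  1.46547941] 0.040086119395610346
[ 0.67799234 -0.0130454   0.01144546] [0.04293857 0.54207834 2.97432809] 0.040369509574844614
```

View pics/w2.png

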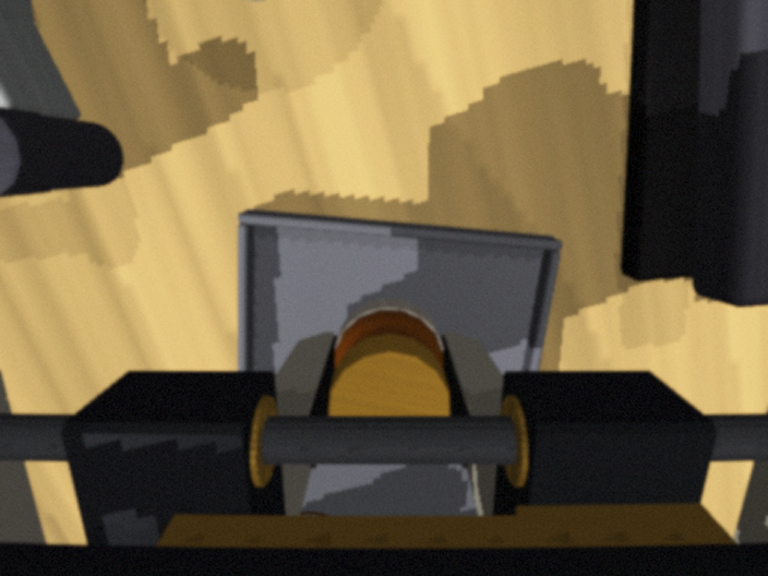

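Run:
```python
from h import *
np.set_printoptions(precision=1,suppress=True)
cal=bot.get_calibration("wrist")
c=np.array([.678,-.013]);u=np.array([np.cos(1.3),np.sin(1.3)]);v=np.array([u[1],-u[0]])
for zb in (0.0,.004,.012,.02,.03):
    f=lambda p,z:proj(cal,[*p,z])*1.5
    top=zb+.052
    print(zb,"L/R",f(c-.0205*v,top),f(c+.0205*v,top),"lidfar",f(c+.0205*u,top),"basefar",f(c+.0205*u,zb))
print("rim far y",[proj(cal,[*p,.014])*1.5 for p in ((.747,.010),(.639,.053))])
```

```text
0.0 L/R [325.5 407.7] [457.2 407.6] lidfar [391.6 346.5] basefar [390.3 297.1]
0.004 L/R [323.8 414.6] [459.2 414.5] lidfar [391.7 351.9] basefar [390.4 300. ]
0.012 L/R [320.  429.5] [463.4 429.4] lidfar [392.  363.6] basefar [390.5 306. ]
0.02 L/R [315.8 446.3] [468.3 446.1] lidfar [392.4 376.9] basefar [390.7 312.6]
0.03 L/R [309.7 470.5] [475.2 470.3] lidfar [392.8 396.2] basefar [390.9 321.8]
rim far y [array([553.7, 255.7]), array([238.2, 221.5])]
```

Request:
step_arm:
  travel:
    - [0, 0, 0.004]
    - [0, 0, 0]
  delta_rot:
    - [0, 0, 0]
    - [0, 0, 0]

```text
clock: 9.75
tcp_pos: [0.6782, -0.0129, 0.0086]
tool_rot: [3.138, -0.003, 1.3]
ft_force: [0.2, -0.1, -2.3]
gripper_width: 0.0403
```

Run:
```python
from h import *
for i in range(4):
    w=bot.snapshot("wrist"); s=bot.state(); print(s['tcp_pos'],s['ft_force'],s['wrist_torque'],s['gripper_width'])
```

```text
[ 0.67811157 -0.01288435  0.00859589] [-0.09200052  0.55329809 -0.20469764] [-0.06429804 -0.0730908  -0.02576376] 0.04055620085563279
[ 0.67798821 -0.012917    0.00830722] [1.35179553 0.75521159 3.70951511] [ 0.0032012  -0.29882161  0.01837828] 0.04058921991021972
[ 0.67799043 -0.01290296  0.00835003] [ 0.33714687 -0.20411597 -0.10852617] [-0.03967855 -0.11541391 -0.01789988] 0.040072344375988354
[ 0.67800427 -0.01290049  0.00833943] [ 1.11658729 -0.17369978 -1.19996308] [-0.08920016 -0.14634951  0.01657555] 0.04051417593186498
```

Request:
step_arm:
  travel:
    - [0, 0, 0.003]
    - [0, 0, 0.002]
    - [0, 0, 0]
  delta_rot:
    - [0, 0, 0]
    - [0, 0, 0]
    - [0, 0, 0]

```text
clock: 10.2
tcp_pos: [0.6781, -0.0128, 0.0063]
tool_rot: [3.139, -0.003, 1.3]
ft_force: [-0.4, -0.4, -2.0]
gripper_width: 0.0405
```

Run:
```python
from h import *
F=[]
for i in range(6):
    w=bot.snapshot("wrist"); s=bot.state(); F.append(s['ft_force'])
print(s['tcp_pos'],np.mean(F,0),np.std(F,0))
save(w,"w3.png")
a=cv2.cvtColor(cv2.imread("pics/w2.png"),cv2.COLOR_BGR2RGB); a=cv2.resize(a,(512,384))
lid=lambda im:[(int(np.where(m)[0].min()),int(m.sum())) for m in [((im[...,0]>110)&(im[...,2]<70))[200:275,218:302]]]
print(lid(a),lid(w))
```

```text
[ 0.67822971 -0.01278279  0.00606778] [-1.08534888  0.21576977  2.50165733] [0.75564474 0.47846072 1.91577226]
[(34, 2578)] [(40, 2177)]
```

Request:
step_arm:
  travel:
    - [0, 0, 0]
    - [0, 0, 0]
    - [0, 0, 0]
    - [0, 0, 0]
    - [0, 0, 0]
  delta_rot:
    - [0, 0, 0]
    - [0, 0, 0]
    - [0, 0, 0]
    - [0, 0, 0]
    - [0, 0, 0]
  jaw: 0.62

```text
clock: 10.92
tcp_pos: [0.6777, -0.0128, 0.0044]
tool_rot: [3.14, -0.003, 1.3]
ft_force: [0.0, -0.2, 1.1]
gripper_width: 0.0574
```

Request:
step_arm:
  travel:
    - [0, 0, -0.005]
    - [0, 0, -0.01]
    - [0, 0, -0.02]
    - [0, 0, -0.03]
    - [0, 0, -0.03]
    - [0, 0, -0.035]
    - [0, 0, -0.03]
    - [0, 0, -0.02]
    - [0, 0, 0]
  delta_rot:
    - [0, 0, 0]
    - [0, 0, 0]
    - [0, 0, 0]
    - [0, 0, 0]
    - [0, 0, 0]
    - [0, 0, 0]
    - [0, 0, 0]
    - [0, 0, 0]
    - [0, 0, 0]

```text
clock: 11.67
tcp_pos: [0.6745, -0.013, 0.1951]
tool_rot: [-3.139, -0.002, 1.3]
ft_force: [1.0, -0.0, 1.2]
gripper_width: 0.0578
```

Run:
```python
from h import *
cal=bot.get_calibration("wrist")
w=bot.snapshot("wrist");save(cv2.resize(w,(768,576),interpolation=cv2.INTER_CUBIC),"w4.png")
for n,z in (('jar',.03),('gate_peg',.08)):
    for r in bot.spot_in("wrist",n): print(n,round(r['p'],2),np.round(r['uv']),atz(cal,r['uv'],z))
need([.5,.11,.18])
```

```text
jar 0.78 [262. 175.] [ 0.67645347 -0.0116603 ]
gate_peg 0.58 [ 92. 112.] [0.54527634 0.09706122]
t 11.82 tcp [ 0.6718 -0.0127  0.1878] rot [-3.13 -0.    1.3 ] F [-0.  -0.5 -0.2] w 0.0574 
 need [ 0.0723 -0.1983  0.0101] norm 0.211 turn [0. 0. 0.]
```

View pics/w4.png

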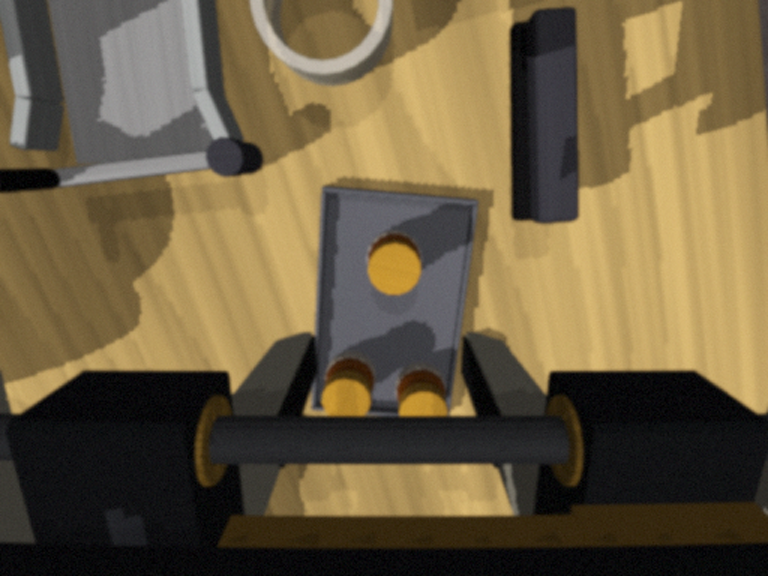

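Request:
step_arm:
  travel:
    - [0.008, -0.025, 0]
    - [0.01, -0.035, 0]
    - [0.01, -0.035, 0]
    - [0.01, -0.035, 0]
    - [0.01, -0.035, 0]
    - [0.009, -0.03, 0]
    - [0.006, -0.02, 0]
    - [0, 0, 0]
  delta_rot:
    - [-0.01, 0, 0]
    - [0, 0, 0]
    - [0, 0, 0]
    - [0, 0, 0]
    - [0, 0, 0]
    - [0, 0, 0]
    - [0, 0, 0]
    - [0, 0, 0]

```text
clock: 12.48
tcp_pos: [0.4605, 0.1076, 0.1644]
tool_rot: [-3.103, 0.011, 1.296]
ft_force: [-0.6, -0.3, -0.1]
gripper_width: 0.0576
```

Run:
```python
from h import *
need([.4695,.111,.13],74.7)
cal=bot.get_calibration("wrist")
w=bot.snapshot("wrist")
for r in bot.cut_out("wrist","gate_peg"): 
    m=r['mask'];y,x=np.where(m);print(round(r['p'],2),np.round(r['uv']),m.sum(),x.min(),x.max(),y.min(),y.max())
print("pred top",proj(cal,[.4695,.111,.1]),"mid",proj(cal,[.4695,.111,.075]))
```

```text
t 12.48 tcp [0.4605 0.1076 0.1644] rot [-3.103  0.011  1.296] F [-0.6 -0.3 -0.1] w 0.0576 
 need [0.0061 0.009  0.034 ] norm 0.036 turn [-0.038  0.011 -0.008]
0.61 [334. 170.] 3004 257 415 152 202
0.39 [304. 338.] 799 272 342 330 344
pred top [272.73580139 196.19736736] mid [272.57946162 187.88726878]
```

Request:
step_arm:
  travel:
    - [0.006, 0.009, 0]
    - [0, 0, 0.01]
    - [0, 0, 0]
  delta_rot:
    - [-0.036, 0.01, -0.005]
    - [0, 0, 0]
    - [0, 0, 0]

```text
clock: 12.83
tcp_pos: [0.4744, 0.1077, 0.1512]
tool_rot: [-3.14, 0.003, 1.299]
ft_force: [-0.6, 0.3, -0.8]
gripper_width: 0.0574
```

Run:
```python
from h import *
need([.4695,.111,.062],74.7)
cal=bot.get_calibration("wrist")
w=bot.snapshot("wrist").copy()
for z,c in ((.1,(255,0,0)),(.05,(0,255,0))): cv2.circle(w,tuple(np.int32(np.round(proj(cal,[.4695,.111,z])))),2,c,-1)
save(cv2.resize(w[110:384,130:400],None,fx=2.1,fy=2.1,interpolation=cv2.INTER_CUBIC),"w5.png")
```

```text
t 12.83 tcp [0.4744 0.1077 0.1512] rot [-3.140e+00  3.000e-03  1.299e+00] F [-0.6  0.3 -0.8] w 0.0574 
 need [ 0.0022 -0.0054  0.0893] norm 0.089 turn [-0.002  0.003 -0.004]
```

View pics/w5.png

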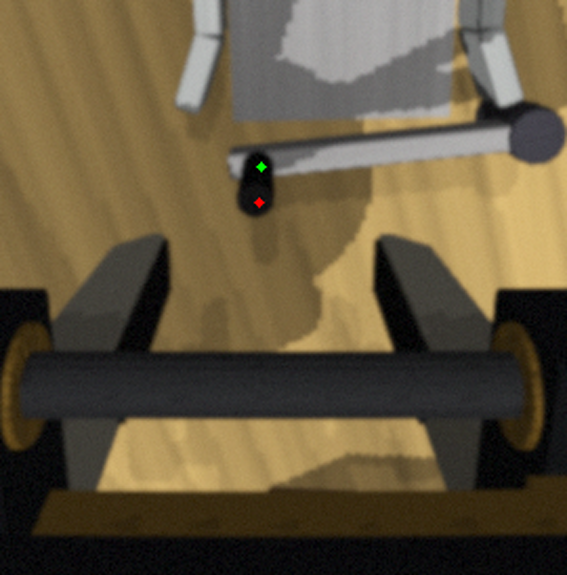

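Request:
step_arm:
  travel:
    - [0.002, -0.005, 0.02]
    - [0, 0, 0.03]
    - [0, 0, 0.02]
    - [0, 0, 0.01]
    - [0, 0, 0]
  delta_rot:
    - [0, 0, 0]
    - [0, 0, 0]
    - [0, 0, 0]
    - [0, 0, 0]
    - [0, 0, 0]

```text
clock: 13.3
tcp_pos: [0.4728, 0.1081, 0.0696]
tool_rot: [-3.139, 0.004, 1.295]
ft_force: [-0.1, 0.8, -0.1]
gripper_width: 0.0577
```

```bash
python3 -c "
from h import *
need([.469,.111,.062],74.7)"
```

```text
t 13.3 tcp [0.4728 0.1081 0.0696] rot [-3.139  0.004  1.295] F [-0.1  0.8 -0.1] w 0.0577 
 need [ 0.0017 -0.0045  0.0076] norm 0.009 turn [-0.003  0.004 -0.009]
```

Request:
step_arm:
  travel:
    - [0.002, -0.005, 0.006]
    - [0, 0, 0]
    - [0, 0, 0]
    - [0, 0, 0]
    - [0, 0, 0]
    - [0, 0, 0]
    - [0, 0, 0]
    - [0, 0, 0]
  delta_rot:
    - [0, 0, 0]
    - [0, 0, 0]
    - [0, 0, 0]
    - [0, 0, 0]
    - [0, 0, 0]
    - [0, 0, 0]
    - [0, 0, 0]
    - [0, 0, 0]
  jaw: 0.1
  squeeze: 12

```text
clock: 13.97
tcp_pos: [0.4692, 0.1119, 0.0674]
tool_rot: [-3.138, 0.003, 1.294]
ft_force: [-2.8, -0.2, -4.1]
gripper_width: 0.0137
```

Run:
```python
from h import *
s=bot.state();print(s['tcp_pos'],s['tool_rot'],s['gripper_width'],s['ft_force'])
p=s['tcp_pos'][:2];P=np.array([.588,.087]);d=p-P;print("r",np.linalg.norm(d),"ang",np.degrees(np.arctan2(d[1],d[0])))
# arc in tool frame, fixed yaw 1.297
a0=np.arctan2(d[1],d[0]);R=Ro.from_euler('xyz',[np.pi,0,1.297])
L=[P+.122*np.array([np.cos(a),np.sin(a)]) for a in a0+np.arange(0,1.85,.1)]
print(np.round([R.inv().apply([*(b-a),0])[:2] for a,b in zip(L,L[1:])],4).tolist())
# clearance of open bar to tray
for a in (1.57,1.7,1.8,1.9,2.0):
    th=np.radians(165.2)+a;e=P+.141*np.array([np.cos(th),np.sin(th)])
    q=e-np.array([.659,-.055]);c,sn=np.cos(np.radians(68.8)),np.sin(np.radians(68.8));print(a,e,"in tray frame",q@[c,sn],q@[-sn,c])
```

```text
[0.46920302 0.11193939 0.06741152] [-3.13809479e+00  2.94706293e-03  1.29365498e+00] 0.013711587774368419 [-2.75789974 -0.15879775 -4.1367553 ]
r 0.12138655256043152 ang 168.14390647365565
[[-0.0121, 0.0014], [-0.0119, 0.0026], [-0.0116, 0.0038], [-0.0112, 0.0049], [-0.0106, 0.006], [-0.0099, 0.0071], [-0.0092, 0.008], [-0.0083, 0.0089], [-0.0074, 0.0097], [-0.0064, 0.0104], [-0.0053, 0.011], [-0.0042, 0.0114], [-0.0031, 0.0118], [-0.0019, 0.0121], [-0.0007, 0.0122], [0.0006, 0.0122], [0.0018, 0.0121], [0.003, 0.0118]]
1.57 [ 0.5518736  -0.04929337] in tray frame -0.03341911283890058 0.1019401466955648
1.7 [ 0.56984672 -0.05282653] in tray frame -0.030213639598583295 0.08390570954276717
1.8 [ 0.58389677 -0.05394028] in tray frame -0.026171175497807703 0.07040375175105856
1.9 [ 0.59798782 -0.05364581] in tray frame -0.020800960301781565 0.05737282051175302
2.0 [ 0.61197907 -0.05194605] in tray frame -0.014156651425586444 0.04494311658234047
```

Request:
step_arm:
  travel:
    - [-0.012, 0.001, 0]
    - [-0.012, 0.003, 0]
    - [-0.012, 0.004, 0]
    - [-0.011, 0.005, 0]
    - [-0.011, 0.006, 0]
    - [-0.01, 0.007, 0]
    - [-0.009, 0.008, 0]
  delta_rot:
    - [0, 0, 0]
    - [0, 0, 0]
    - [0, 0, 0]
    - [0, 0, 0]
    - [0, 0, 0]
    - [0, 0, 0]
    - [0, 0, 0]

```text
clock: 14.55
tcp_pos: [0.4824, 0.0287, 0.0677]
tool_rot: [3.14, -0.004, 1.3]
ft_force: [0.9, 3.7, -2.1]
gripper_width: 0.0135
```

```bash
cat > arc.py <<'E'
from h import *
import sys
def arc(n,step,P=np.array([.588,.087])):
    s=bot.state();p=s['tcp_pos'];d=p[:2]-P
    print(np.round(p,4),np.round(s['tool_rot'],3),round(s['gripper_width'],4),np.round(s['ft_force'],1))
    a0=np.arctan2(d[1],d[0]);print("r",round(np.linalg.norm(d),4),"gate",round((a0-np.radians(165.2))%(2*np.pi),3))
    R=Ro.from_euler('xyz',s['tool_rot']);q=p[:2]
    L=[P+.122*np.array([np.cos(a),np.sin(a)]) for a in a0+step*np.arange(1,n+1)]
    print(np.round([R.inv().apply([*(b-a),0])[:2] for a,b in zip([q]+L,L)],4).tolist())
if __name__=="__main__": arc(int(sys.argv[1]),float(sys.argv[2]))
E
python3 arc.py 10 .1
```

```text
[0.4824 0.0287 0.0677] [ 3.14  -0.004  1.3  ] 0.0135 [ 0.9  3.7 -2.1]
r 0.1206 gate 0.763
[[-0.0092, 0.008], [-0.0073, 0.0097], [-0.0063, 0.0104], [-0.0053, 0.011], [-0.0041, 0.0115], [-0.003, 0.0118], [-0.0018, 0.0121], [-0.0006, 0.0122], [0.0007, 0.0122], [0.0019, 0.012]]
```

Swing tracks the arc well; continue to about 1.7 rad.

Request:
step_arm:
  travel:
    - [-0.009, 0.008, 0]
    - [-0.007, 0.01, 0]
    - [-0.006, 0.01, 0]
    - [-0.005, 0.011, 0]
    - [-0.004, 0.011, 0]
    - [-0.003, 0.012, 0]
    - [-0.002, 0.012, 0]
    - [-0.0005, 0.012, 0]
    - [0.0005, 0.012, 0]
  delta_rot:
    - [0, 0, 0]
    - [0, 0, 0]
    - [0, 0, 0]
    - [0, 0, 0]
    - [0, 0, 0]
    - [0, 0, 0]
    - [0, 0, 0]
    - [0, 0, 0]
    - [0, 0, 0]

```text
clock: 15.3
tcp_pos: [0.5725, -0.039, 0.0676]
tool_rot: [-3.14, -0.006, 1.299]
ft_force: [-0.3, 7.3, 0.8]
gripper_width: 0.0127
```

```bash
python3 arc.py 5 .1
```

```text
[ 0.5725 -0.039   0.0676] [-3.14  -0.006  1.299] 0.0127 [-0.3  7.3  0.8]
r 0.1269 gate 1.707
[[0.0073, 0.0112], [0.0036, 0.0117], [0.0047, 0.0112], [0.0058, 0.0107], [0.0069, 0.0101]]
```

Request:
step_arm:
  travel:
    - [0.002, 0, 0]
    - [0, 0, 0]
    - [0, 0, 0]
    - [0, 0, 0]
  delta_rot:
    - [0, 0, 0]
    - [0, 0, 0]
    - [0, 0, 0]
    - [0, 0, 0]
  jaw: 0.4

```text
clock: 15.63
tcp_pos: [0.576, -0.0395, 0.068]
tool_rot: [3.141, -0.005, 1.297]
ft_force: [0.1, 0.0, 0.6]
gripper_width: 0.0344
```

Request:
step_arm:
  travel:
    - [0, 0, -0.01]
    - [0, 0, -0.025]
    - [0, 0, -0.03]
    - [0, 0, -0.03]
    - [0, 0, -0.03]
    - [0, 0, 0]
  delta_rot:
    - [0, 0, 0]
    - [0, 0, 0]
    - [0, 0, 0]
    - [0, 0, 0]
    - [0, 0, 0]
    - [0, 0, 0]

```text
clock: 16.13
tcp_pos: [0.5708, -0.0397, 0.1988]
tool_rot: [-3.136, -0.003, 1.298]
ft_force: [1.8, -0.1, 0.7]
gripper_width: 0.0375
```

Run:
```python
from h import *
np.set_printoptions(precision=3,suppress=True)
cal=bot.get_calibration("top");im=bot.snapshot("top");save(im,"top3.png")
for r in bot.cut_out("top","carton"):
    m=r['mask'].astype(np.uint8);c=max(cv2.findContours(m,0,2)[0],key=len).reshape(-1,2)
    w=np.float32([atz(cal,p,.05) for p in c.astype(float)]);print(r['p'],cv2.minAreaRect(w),len(w))
for r in bot.cut_out("top","gate"): print(r['p'],r['uv'],atz(cal,r['uv'],.05))
# carton from image edges; push targets
u=np.array([np.cos(np.radians(71.5)),np.sin(np.radians(71.5))]);c=np.array([.435,-.186])
b=c-u*(.075+.035);print("behind carton",b); need([*b,.16],71.5)
```

```text
0.88 ((0.25358837842941284, -0.24749557673931122), (0.07452614605426788, 0.11218699812889099), 10.22303581237793) 42
0.57 ((0.4340052902698517, -0.18469351530075073), (0.14735762774944305, 0.10108637064695358), 70.9729232788086) 93
0.45 [223.4, 179.1] [0.583 0.038]
0.42 [139.3, 253.7] [0.332 0.301]
0.35 [157.9, 189.1] [0.545 0.254]
behind carton [ 0.4  -0.29]
t 16.28 tcp [ 0.568 -0.039  0.191] rot [-3.127 -0.002  1.298] F [-0.3 -0.5 -0.7] w 0.037 
 need [-0.287 -0.093  0.032] norm 0.304 turn [-0.015 -0.002  0.05 ]
```

Request:
step_arm:
  travel:
    - [-0.02, -0.006, 0]
    - [-0.036, -0.012, 0]
    - [-0.036, -0.012, 0]
    - [-0.036, -0.012, 0]
    - [-0.036, -0.012, 0]
    - [-0.036, -0.012, 0]
    - [-0.036, -0.012, 0]
    - [-0.03, -0.01, 0]
    - [-0.015, -0.005, 0]
    - [0, 0, 0]
  delta_rot:
    - [-0.014, 0, 0]
    - [0, 0, 0.01]
    - [0, 0, 0.01]
    - [0, 0, 0.01]
    - [0, 0, 0.01]
    - [0, 0, 0.01]
    - [0, 0, 0]
    - [0, 0, 0]
    - [0, 0, 0]
    - [0, 0, 0]
  jaw: 0.6

```text
clock: 17.12
tcp_pos: [0.3775, -0.2815, 0.1715]
tool_rot: [-3.112, -0.008, 1.252]
ft_force: [0.3, 0.9, -0.3]
gripper_width: 0.056
```

```bash
python3 -c "
from h import *
need([.3995,-.289,.03],71.3)"
```

```text
t 17.12 tcp [ 0.3775 -0.2815  0.1715] rot [-3.112 -0.008  1.252] F [ 0.3  0.9 -0.3] w 0.056 
 need [-0.0013  0.0274  0.1407] norm 0.143 turn [-0.029 -0.008  0.008]
```

Request:
step_arm:
  travel:
    - [0, 0.023, 0]
    - [0, 0, 0.02]
    - [0, 0, 0.036]
    - [0, 0, 0.034]
    - [0, 0, 0.02]
    - [0, 0, 0.01]
    - [0, 0, 0]
  delta_rot:
    - [-0.03, -0.008, 0.008]
    - [0, 0, 0]
    - [0, 0, 0]
    - [0, 0, 0]
    - [0, 0, 0]
    - [0, 0, 0]
    - [0, 0, 0]

```text
clock: 17.7
tcp_pos: [0.3968, -0.2823, 0.0388]
tool_rot: [-3.134, -0.005, 1.24]
ft_force: [0.3, 0.1, -0.0]
gripper_width: 0.0557
```

```bash
python3 -c "
from h import *
need([.3995,-.289,.03],71.3)"
```

```text
t 17.7 tcp [ 0.3968 -0.2823  0.0388] rot [-3.134 -0.005  1.24 ] F [ 0.3  0.1 -0. ] w 0.0557 
 need [-0.0055  0.0048  0.0087] norm 0.011 turn [-0.008 -0.005 -0.004]
```

Request:
step_arm:
  travel:
    - [0, 0.005, 0.008]
    - [0, 0, 0]
    - [0.006, 0, 0]
    - [0.006, 0, 0]
    - [0.006, 0, 0]
    - [0.005, 0, 0]
    - [0.005, 0, 0]
  delta_rot:
    - [-0.008, -0.005, -0.004]
    - [0, 0, 0]
    - [0, 0, 0]
    - [0, 0, 0]
    - [0, 0, 0]
    - [0, 0, 0]
    - [0, 0, 0]

```text
clock: 18.28
tcp_pos: [0.4125, -0.2548, 0.0342]
tool_rot: [3.141, 0.001, 1.245]
ft_force: [-1.5, -3.4, -2.4]
gripper_width: 0.0555
```

```bash
cat > jf.py <<'E'
from h import *
# tool centre in the jig frame, and shift needed to reach tool x=xt on the lane line y=yt with jig yaw
def jf(xt,yt=0,z=.03,yaw=75.2):
    s=bot.state();O=np.array([.5107,.1075]);u=np.array([np.cos(np.radians(75.2)),np.sin(np.radians(75.2))]);v=np.array([-u[1],u[0]])
    d=s['tcp_pos'][:2]-O;print("jig xy",round(d@u,4),round(d@v,4)); need([*(O+xt*u+yt*v),z],yaw)
E
python3 - <<'E'
from jf import *
jf(.025)
cal=bot.get_calibration("top");bot.snapshot("top")
for r in bot.cut_out("top","carton"):
    m=r['mask'].astype(np.uint8);c=max(cv2.findContours(m,0,2)[0],key=len).reshape(-1,2)
    w=np.float32([atz(cal,p,.05) for p in c.astype(float)]);print(round(r['p'],2),cv2.minAreaRect(w))
E
```

```text
jig xy -0.3754 0.0024
t 18.28 tcp [ 0.4125 -0.2548  0.0342] rot [3.141e+00 1.000e-03 1.245e+00] F [-1.5 -3.4 -2.4] w 0.0555 
 need [ 0.3996 -0.0247  0.004 ] norm 0.4 turn [ 0.001  0.001 -0.068]
0.82 ((0.44676825404167175, -0.15198379755020142), (0.10116070508956909, 0.10344552993774414), 71.45154571533203)
0.5 ((0.2400871366262436, -0.2927117347717285), (0.02239091321825981, 0.02547447197139263), 89.51849365234375)
0.15 ((0.6714353561401367, 0.16159270703792572), (0.09843128174543381, 0.0911487266421318), 2.4204514026641846)
```

Request:
step_arm:
  travel:
    - [0.008, 0, 0.002]
    - [0.012, 0, 0]
    - [0.012, 0, 0]
    - [0.012, 0, 0]
    - [0.012, 0, 0]
    - [0.012, 0, 0]
    - [0.012, 0, 0]
    - [0.012, 0, 0]
    - [0.008, 0, 0]
  delta_rot:
    - [0, 0, -0.007]
    - [0, 0, -0.008]
    - [0, 0, -0.008]
    - [0, 0, -0.008]
    - [0, 0, -0.008]
    - [0, 0, -0.008]
    - [0, 0, -0.008]
    - [0, 0, -0.006]
    - [0, 0, 0]

```text
clock: 19.13
tcp_pos: [0.4444, -0.1563, 0.0343]
tool_rot: [3.136, 0.007, 1.31]
ft_force: [-0.6, -3.7, 0.0]
gripper_width: 0.0557
```

```bash
python3 -c "
from jf import *
jf(.025)"
```

```text
jig xy -0.272 -0.0032
t 19.13 tcp [ 0.4444 -0.1563  0.0343] rot [3.136 0.007 1.31 ] F [-0.6 -3.7  0. ] w 0.0557 
 need [ 0.297  -0.0039  0.0022] norm 0.297 turn [ 0.006  0.007 -0.002]
```

Request:
step_arm:
  travel:
    - [0.01, 0, 0]
    - [0.012, -0.001, 0]
    - [0.012, -0.001, 0]
    - [0.012, -0.001, 0]
    - [0.012, -0.001, 0]
    - [0.012, 0, 0]
    - [0.012, 0, 0]
    - [0.012, 0, 0]
    - [0.01, 0, 0]
  delta_rot:
    - [0.005, 0.006, 0]
    - [0, 0, 0]
    - [0, 0, 0]
    - [0, 0, 0]
    - [0, 0, 0]
    - [0, 0, 0]
    - [0, 0, 0]
    - [0, 0, 0]
    - [0, 0, 0]

```text
clock: 19.88
tcp_pos: [0.4681, -0.0469, 0.0345]
tool_rot: [-3.14, 0.001, 1.31]
ft_force: [-0.6, -4.3, -0.0]
gripper_width: 0.0556
```

Run:
```python
from jf import *
jf(.025)
im=bot.snapshot("wrist");save(cv2.resize(im,(768,576),interpolation=cv2.INTER_CUBIC),"w6.png")
t=bot.snapshot("top");save(t,"t6.png")
a=cv2.resize(im,(400,300));b=cv2.resize(t[140:240,150:283],(400,300),interpolation=cv2.INTER_CUBIC);save(np.hstack([a,b]),"m6.png")
```

```text
jig xy -0.1602 0.0018
t 19.88 tcp [ 0.4681 -0.0469  0.0345] rot [-3.14e+00  1.00e-03  1.31e+00] F [-0.6 -4.3 -0. ] w 0.0556 
 need [0.1852 0.0014 0.0042] norm 0.185 turn [-0.002  0.001 -0.002]
```

View pics/m6.png

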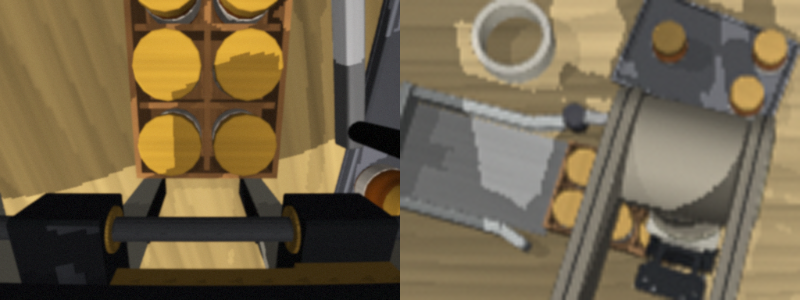

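Request:
step_arm:
  travel:
    - [0.01, 0, 0]
    - [0.011, 0, 0]
    - [0.011, 0, 0]
    - [0.011, 0, 0]
    - [0.011, 0, 0]
    - [0.011, 0, 0]
    - [0.011, 0, 0]
    - [0.01, 0, 0]
  delta_rot:
    - [0, 0, 0]
    - [0, 0, 0]
    - [0, 0, 0]
    - [0, 0, 0]
    - [0, 0, 0]
    - [0, 0, 0]
    - [0, 0, 0]
    - [0, 0, 0]

```text
clock: 20.65
tcp_pos: [0.4911, 0.04, 0.0344]
tool_rot: [-3.139, 0.004, 1.309]
ft_force: [-0.7, -5.4, 1.6]
gripper_width: 0.0554
```

```bash
python3 -c "
from jf import *
jf(.025)"
```

```text
jig xy -0.0703 0.0017
t 20.65 tcp [0.4911 0.04   0.0344] rot [-3.139  0.004  1.309] F [-0.7 -5.4  1.6] w 0.0554 
 need [0.0953 0.0014 0.004 ] norm 0.095 turn [-0.003  0.004 -0.003]
```

Request:
step_arm:
  travel:
    - [0.009, 0, 0]
    - [0.01, 0, 0]
    - [0.01, 0, 0]
    - [0.01, 0, 0]
    - [0.01, 0, 0]
    - [0.008, 0, 0]
    - [0.006, 0, 0]
  delta_rot:
    - [0, 0, 0]
    - [0, 0, 0]
    - [0, 0, 0]
    - [0, 0, 0]
    - [0, 0, 0]
    - [0, 0, 0]
    - [0, 0, 0]

```text
clock: 21.23
tcp_pos: [0.5084, 0.1077, 0.0344]
tool_rot: [-3.138, 0.006, 1.311]
ft_force: [-1.8, -5.8, 3.4]
gripper_width: 0.0556
```

```bash
python3 -c "
from jf import *
jf(.025)"
```

```text
jig xy -0.0004 0.0023
t 21.23 tcp [0.5084 0.1077 0.0344] rot [-3.138  0.006  1.311] F [-1.8 -5.8  3.4] w 0.0556 
 need [0.0254 0.0022 0.0042] norm 0.026 turn [-0.004  0.006 -0.001]
```

Now creep to the end stop, watching force.

Request:
step_arm:
  travel:
    - [0.005, 0, 0]
    - [0.005, 0, 0]
    - [0.005, 0, 0]
    - [0.004, 0, 0]
  delta_rot:
    - [0, 0, 0]
    - [0, 0, 0]
    - [0, 0, 0]
    - [0, 0, 0]

```text
clock: 21.57
tcp_pos: [0.5134, 0.1286, 0.0344]
tool_rot: [-3.137, 0.008, 1.313]
ft_force: [-1.7, -5.7, 3.7]
gripper_width: 0.0558
```

Request:
step_arm:
  travel:
    - [0.003, 0, 0]
    - [0.003, 0, 0]
  delta_rot:
    - [0, 0, 0]
    - [0, 0, 0]

```text
clock: 21.73
tcp_pos: [0.515, 0.1354, 0.0344]
tool_rot: [-3.137, 0.009, 1.313]
ft_force: [-1.7, -5.0, 3.5]
gripper_width: 0.0556
```

```bash
python3 -c "
from jf import *
jf(.025)"
```

```text
jig xy 0.0281 0.003
t 21.73 tcp [0.515  0.1354 0.0344] rot [-3.137  0.009  1.313] F [-1.7 -5.   3.5] w 0.0556 
 need [-0.003   0.003   0.0044] norm 0.006 turn [-0.005  0.009  0.   ]
```

Request:
step_arm:
  travel:
    - [0.003, 0, 0]
    - [0.002, 0, 0]
  delta_rot:
    - [0, 0, 0]
    - [0, 0, 0]

```text
clock: 21.9
tcp_pos: [0.5152, 0.1364, 0.0344]
tool_rot: [-3.136, 0.019, 1.314]
ft_force: [-5.8, -18.4, 8.6]
gripper_width: 0.0558
```

Request:
step_arm:
  travel:
    - [0.003, 0, 0]
    - [0.001, 0, 0]
  delta_rot:
    - [0, 0, 0]
    - [0, 0, 0]

```text
clock: 22.07
tcp_pos: [0.5152, 0.1361, 0.0344]
tool_rot: [-3.134, 0.028, 1.313]
ft_force: [-0.9, -5.6, 2.8]
gripper_width: 0.0558
```

Request:
step_arm:
  travel:
    - [-0.008, 0, 0]
    - [-0.008, 0, -0.005]
    - [0, 0, -0.03]
    - [0, 0, -0.035]
    - [0, 0, -0.035]
    - [0, 0, -0.025]
    - [0, 0, 0]
  delta_rot:
    - [0, 0.02, 0]
    - [0, 0, 0]
    - [0, 0, 0]
    - [0, 0, 0]
    - [0, 0, 0]
    - [0, 0, 0]
    - [0, 0, 0]

```text
clock: 22.65
tcp_pos: [0.5078, 0.1251, 0.167]
tool_rot: [-3.123, 0.006, 1.313]
ft_force: [0.6, -0.2, 0.4]
gripper_width: 0.056
```

Run:
```python
from jf import *
need([.573,-.0345,.165],74.7)
cal=bot.get_calibration("top");t=bot.snapshot("top");w=bot.snapshot("wrist");cw=bot.get_calibration("wrist")
for r in bot.cut_out("top","gate"): print(round(r['p'],2),r['uv'],atz(cal,r['uv'],.05))
a=cv2.resize(w,(400,300));b=cv2.resize(t[140:240,150:283],(400,300),interpolation=cv2.INTER_CUBIC);save(np.hstack([a,b]),"m7.png")
```

```text
t 22.65 tcp [0.5078 0.1251 0.167 ] rot [-3.123  0.006  1.313] F [ 0.6 -0.2  0.4] w 0.056 
 need [-0.1377  0.1037  0.0009] norm 0.172 turn [-0.019  0.006  0.009]
0.63 [225.7, 176.4] [0.59279088 0.03024663]
```

View pics/m7.png

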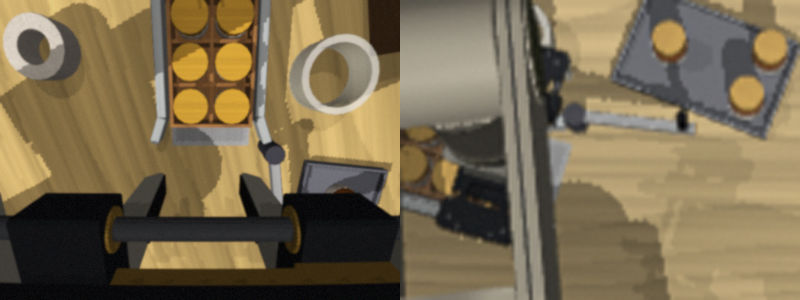

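Run:
```python
from h import *
cal=bot.get_calibration("top")
for p in ((243,177.3),(243.5,178.5)): print(atz(cal,p,.1))
print(atz(cal,(244.2,181),.05))
```

```text
[ 0.57932337 -0.02931441]
[ 0.57540083 -0.03101476]
[ 0.57822098 -0.03182445]
```

Request:
step_arm:
  travel:
    - [-0.015, 0.012, 0]
    - [-0.026, 0.02, 0]
    - [-0.026, 0.02, 0]
    - [-0.026, 0.02, 0]
    - [-0.022, 0.016, 0]
    - [-0.015, 0.012, 0]
    - [0, 0, 0]
  delta_rot:
    - [-0.019, 0.006, 0.009]
    - [0, 0, 0]
    - [0, 0, 0]
    - [0, 0, 0]
    - [0, 0, 0]
    - [0, 0, 0]
    - [0, 0, 0]

```text
clock: 23.38
tcp_pos: [0.5604, -0.0292, 0.1438]
tool_rot: [-3.112, 0.006, 1.31]
ft_force: [1.1, -0.1, 0.3]
gripper_width: 0.0558
```

```bash
python3 -c "
from h import *
need([.5735,-.036,.065],74.7)"
```

```text
t 23.38 tcp [ 0.5604 -0.0292  0.1438] rot [-3.112  0.006  1.31 ] F [ 1.1 -0.1  0.3] w 0.0558 
 need [-0.0027  0.0168  0.0784] norm 0.08 turn [-0.029  0.006  0.006]
```

Request:
step_arm:
  travel:
    - [0, 0.014, -0.005]
    - [0, 0, 0]
    - [0, 0, 0]
  delta_rot:
    - [-0.029, 0.006, 0.006]
    - [0, 0, 0]
    - [0, 0, 0]

```text
clock: 23.63
tcp_pos: [0.572, -0.0322, 0.143]
tool_rot: [-3.135, -0.0, 1.301]
ft_force: [-0.1, 1.2, -0.7]
gripper_width: 0.0556
```

Run:
```python
from h import *
need([.575,-.034,.065],74.7)
cal=bot.get_calibration("wrist");w=bot.snapshot("wrist")
print("pred",proj(cal,[.575,-.034,.1]),proj(cal,[.575,-.034,.05]))
d=(w.max(2)<28).astype(np.uint8)
n,l,st,c=cv2.connectedComponentsWithStats(d[:215])
for i in range(1,n):
    if st[i,4]>60: print(st[i],c[i])
```

```text
t 23.63 tcp [ 0.572  -0.0322  0.143 ] rot [-3.135 -0.     1.301] F [-0.1  1.2 -0.7] w 0.0556 
 need [-0.001   0.0039  0.078 ] norm 0.078 turn [-0.007 -0.    -0.003]
pred [264.93503661 213.82660135] [264.27148274 195.03127408]
[ 454    0   52  106 4417] [478.46366312  55.2048902 ]
[259 184  14  30 353] [265.34560907 198.96883853]
```

Request:
step_arm:
  travel:
    - [0.004, 0.003, 0.01]
    - [0, 0, 0.025]
    - [0, 0, 0.02]
    - [0, 0, 0.012]
    - [0, 0, 0]
  delta_rot:
    - [-0.006, 0, 0]
    - [0, 0, 0]
    - [0, 0, 0]
    - [0, 0, 0]
    - [0, 0, 0]

```text
clock: 24.1
tcp_pos: [0.5775, -0.0233, 0.0734]
tool_rot: [3.137, -0.002, 1.307]
ft_force: [-0.4, 0.8, -1.3]
gripper_width: 0.0554
```

```bash
python3 -c "
from h import *
need([.576,-.031,.066],74.7)"
```

```text
t 24.1 tcp [ 0.5775 -0.0233  0.0734] rot [ 3.137e+00 -2.000e-03  1.307e+00] F [-0.4  0.8 -1.3] w 0.0554 
 need [-0.0078  0.0005  0.0074] norm 0.011 turn [ 0.005 -0.002  0.003]
```

Request:
step_arm:
  travel:
    - [-0.008, 0, 0.006]
    - [0, 0, 0]
    - [0, 0, 0]
    - [0, 0, 0]
    - [0, 0, 0]
    - [0, 0, 0]
    - [0, 0, 0]
    - [0, 0, 0]
  delta_rot:
    - [0.004, 0, 0]
    - [0, 0, 0]
    - [0, 0, 0]
    - [0, 0, 0]
    - [0, 0, 0]
    - [0, 0, 0]
    - [0, 0, 0]
    - [0, 0, 0]
  jaw: 0.1

```text
clock: 24.77
tcp_pos: [0.5767, -0.03, 0.0694]
tool_rot: [3.137, -0.003, 1.309]
ft_force: [0.8, 0.5, -5.7]
gripper_width: 0.0136
```

```bash
python3 arc.py 10 -.1
```

```text
[ 0.5767 -0.03    0.0694] [ 3.137e+00 -3.000e-03  1.309e+00] 0.0136 [ 0.8  0.5 -5.7]
r 0.1175 gate 1.733
[[-0.0059, -0.0114], [-0.0002, -0.0122], [0.001, -0.0122], [0.0022, -0.012], [0.0034, -0.0117], [0.0046, -0.0113], [0.0057, -0.0108], [0.0067, -0.0102], [0.0077, -0.0094], [0.0086, -0.0086]]
```

Request:
step_arm:
  travel:
    - [-0.002, -0.012, 0]
    - [0, -0.012, 0]
    - [0.001, -0.012, 0]
    - [0.002, -0.012, 0]
    - [0.003, -0.012, 0]
    - [0.004, -0.011, 0]
    - [0.006, -0.011, 0]
    - [0.007, -0.01, 0]
    - [0.008, -0.009, 0]
  delta_rot:
    - [0, 0, 0]
    - [0, 0, 0]
    - [0, 0, 0]
    - [0, 0, 0]
    - [0, 0, 0]
    - [0, 0, 0]
    - [0, 0, 0]
    - [0, 0, 0]
    - [0, 0, 0]

```text
clock: 25.52
tcp_pos: [0.4859, 0.0213, 0.0693]
tool_rot: [3.13, 0.001, 1.304]
ft_force: [0.2, -3.5, -1.6]
gripper_width: 0.0138
```

```bash
python3 arc.py 10 -.1
```

```text
[0.4859 0.0213 0.0693] [3.130e+00 1.000e-03 1.304e+00] 0.0138 [ 0.2 -3.5 -1.6]
r 0.1214 gate 0.83
[[0.0081, -0.0091], [0.0094, -0.0077], [0.0101, -0.0068], [0.0108, -0.0057], [0.0113, -0.0046], [0.0117, -0.0035], [0.012, -0.0023], [0.0121, -0.0011], [0.0122, 0.0001], [0.0121, 0.0014]]
```

Request:
step_arm:
  travel:
    - [0.008, -0.009, 0]
    - [0.009, -0.008, 0]
    - [0.01, -0.007, 0]
    - [0.011, -0.006, 0]
    - [0.011, -0.005, 0]
    - [0.01, -0.003, 0]
    - [0.008, -0.001, 0]
  delta_rot:
    - [0.01, 0, 0]
    - [0, 0, 0]
    - [0, 0, 0]
    - [0, 0, 0]
    - [0, 0, 0]
    - [0, 0, 0]
    - [0, 0, 0]

```text
clock: 26.1
tcp_pos: [0.467, 0.1042, 0.0695]
tool_rot: [3.131, -0.002, 1.304]
ft_force: [3.6, -3.4, -5.6]
gripper_width: 0.0127
```

```bash
python3 arc.py 4 -.05
```

```text
[0.467  0.1042 0.0695] [ 3.131e+00 -2.000e-03  1.304e+00] 0.0127 [ 3.6 -3.4 -5.6]
r 0.1222 gate 0.117
[[0.0061, -0.0004], [0.0061, -0.0003], [0.0061, -0.0], [0.0061, 0.0003]]
```

Request:
step_arm:
  travel:
    - [0.005, 0, 0]
    - [0.005, 0, 0]
    - [0.004, 0, 0]
    - [0.003, 0, 0]
  delta_rot:
    - [0.008, 0, 0]
    - [0, 0, 0]
    - [0, 0, 0]
    - [0, 0, 0]

```text
clock: 26.43
tcp_pos: [0.4698, 0.1165, 0.0693]
tool_rot: [3.14, 0.014, 1.308]
ft_force: [-2.9, -15.6, 3.4]
gripper_width: 0.0135
```

Request:
step_arm:
  travel:
    - [0.004, 0, 0]
    - [0.003, 0, 0]
  delta_rot:
    - [0, 0, 0]
    - [0, 0, 0]

```text
clock: 26.6
tcp_pos: [0.4703, 0.1187, 0.0692]
tool_rot: [-3.141, 0.025, 1.308]
ft_force: [-2.3, -14.4, 3.7]
gripper_width: 0.0138
```

```bash
python3 arc.py 2 -.05
```

```text
[0.4703 0.1187 0.0692] [-3.141  0.025  1.308] 0.0138 [ -2.3 -14.4   3.7]
r 0.1218 gate 6.279
[[0.0061, -0.0], [0.0061, 0.0005]]
```

Request:
step_arm:
  travel:
    - [0, 0, 0]
    - [0, 0, 0]
    - [0, 0, 0]
    - [0, 0, 0]
  delta_rot:
    - [0, 0, 0]
    - [0, 0, 0]
    - [0, 0, 0]
    - [0, 0, 0]
  jaw: 0.5

```text
clock: 26.93
tcp_pos: [0.4701, 0.1201, 0.0699]
tool_rot: [-3.139, 0.025, 1.308]
ft_force: [0.9, -0.3, -0.1]
gripper_width: 0.0359
```

Request:
step_arm:
  travel:
    - [0, 0, -0.01]
    - [0, 0, -0.02]
    - [0, 0, -0.03]
    - [0, 0, -0.03]
    - [-0.02, 0, -0.02]
    - [-0.03, 0, -0.01]
    - [-0.03, 0, 0]
    - [-0.02, 0, 0]
    - [0, 0, 0]
  delta_rot:
    - [0, 0, 0]
    - [0, 0, 0]
    - [0, 0, 0]
    - [0, 0, 0]
    - [0, 0.02, 0]
    - [0, 0, 0]
    - [0, 0, 0]
    - [0, 0, 0]
    - [0, 0, 0]

```text
clock: 27.68
tcp_pos: [0.4439, 0.0266, 0.2037]
tool_rot: [3.141, 0.002, 1.316]
ft_force: [-0.6, -0.2, -0.2]
gripper_width: 0.0465
```

Run:
```python
from jf import *
jf(-.1)
cal=bot.get_calibration("wrist");w=bot.snapshot("wrist").copy();s=bot.snapshot("scene")
O=np.array([.5107,.1075]);th=np.radians(75.2);u=np.array([np.cos(th),np.sin(th)]);v=np.array([-u[1],u[0]])
for x,y,z in ((0,-.08,.05),(0,.042,.1),(0,.042,.05),(.035,.05,.045),(.035,-.05,.045)): print((x,y,z),np.round(proj(cal,[*(O+x*u+y*v),z])*1.5625*.5))
a=cv2.resize(w,(400,300),interpolation=cv2.INTER_AREA);b=cv2.resize(s[120:280,190:403],(400,300),interpolation=cv2.INTER_CUBIC)
big=cv2.resize(w[20:200,100:420],(800,450),interpolation=cv2.INTER_CUBIC)
save(np.vstack([big[:300],np.hstack([a,b])]),"m8.png")
```

```text
jig xy -0.0953 0.0439
t 27.68 tcp [0.4439 0.0266 0.2037] rot [3.141e+00 2.000e-03 1.316e+00] F [-0.6 -0.2 -0.2] w 0.0465 
 need [-0.0046  0.0438  0.1737] norm 0.179 turn [0.    0.002 0.003]
(0, -0.08, 0.05) [299.  68.]
(0, 0.042, 0.1) [205.  64.]
(0, 0.042, 0.05) [205.  67.]
(0.035, 0.05, 0.045) [199.  39.]
(0.035, -0.05, 0.045) [277.  40.]
```

View pics/m8.png

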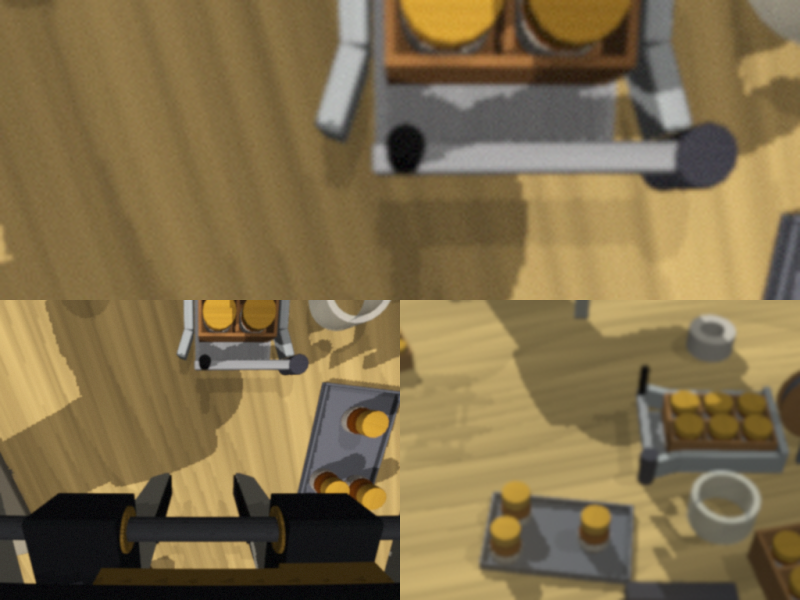

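```bash
python3 -c "
from cell import bot
print(bot.hand_in(), bot.state()['clock'])"
```

```text
the job is handed in; nothing more can be done
the job is handed in; nothing more can be done
```

The job is done and handed in, after about 28 s of robot time out of the 72 s allowed. The order was as asked:

1. **Jar:** I picked up the loose jar and stood it upright on the free half of the grey tray.
2. **Gate open:** I swung the gate to about 1.7 rad by its peg.
3. **Carton:** I slid it along the bench with two fingers, never lifting it, until it met the end stop. The push force rose from about 6 N to about 19 N there.
4. **Gate shut:** I swung the gate closed until it resisted at about 15 N, with the measured angle at about 0 rad. I then let go and backed the arm off.

**Last checks:** The final pictures show all three jars upright on the tray and the gate bar parallel to the carton's rear edge. The carton sits inside the rails against the stop. The label roll, tape roll and the visible part of the stapler look unmoved. I did not check the pen cup or marker at the end, but the arm did not go near them.

**What disagreed:**
- **Placing the jar:** The force reading was too noisy to show when the jar touched the tray floor. I judged contact from the wrist pictures, where the jar was sliding up between the fingers. That means I pressed down up to about 1 cm further than needed, without a clear force peak.
- **Gate start angle:** The gate was about 4° ajar at the start rather than fully shut.

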